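Trial closing of a two-part plaster mould over its model

ROBOT

A 6-joint arm with a two-finger parallel gripper is mounted at the origin on the work surface. World frame = base frame: x ahead of the robot, y to its left, z up, the work surface at z = 0. Lengths are in m, angles in degrees, forces in N, time in s.
With the tool pointing down it reaches from about 0.3 to 0.75 m from the base axis. Payload 8.5 kg.
Tool frame: the origin (TCP) lies on the mounting face of the last link; the fingertips stand 173 mm ahead of it and the grasp point (between the pads) lies 155 mm ahead of it (env.tips_ahead is the distance from the TCP to the fingertips, in m); x points along the fingers, z is the direction in which the jaws open and shut, and the axes are right-handed (so a half turn about x gives the same grasp; the last joint's range is limited). The gripper opens to 85 mm and grips with 20 to 120 N. Pads are 22 mm wide; open, the fingers measure 114 mm over their backs; the gripper's body (76 mm by 85 mm) begins 54 mm behind the grasp point. The pads swing forward as they close: fully open they stand 13 mm farther back than shut.
Start: joints at [61.117, 21.807, 74.336, -0, 83.858, -12.336], TCP at [0.157, 0.527, 0.405] pointing down, gripper open.
Joint ranges: [-178.18, 178.18], [-50.72, 133.34], [12.68, 142.11], [-81.47, 261.47], [9.98, 163.14], [-165.26, 165.26]. Speed limits (degrees/s): [136.94, 136.94, 180, 180, 180, 180].

INTERFACE

Orientations are given as a 3x3 rotation matrix whose columns are the frame's x, y, z axes.
In Python, from rig import env, optics gives the robot as it stands.
- The arm moves only by the shell command python3 -m inch 'ROWS' [FORCE]. ROWS is JSON, a list of rows, each a list of 3 entries, a list of its own where there are three numbers: the closure, from -1 (fully open) to 1 (shut), then the shift along the tool's x, y, z in units of 30 mm (1.0 is 30 mm), then the turn about the tool's x in units of 5 degrees (1.0 is 5 degrees). In form: [[hand, [x, y, z], yaw], ...]. A call has exactly 8 rows; each row shifts and turns the commanded pose from where the row before left it, along the tool's axes as they then stand; what a row does not reach is not made up. A row lasts 1/12 s, in which the tool goes at most 41.7 mm and 7.16 degrees, less where a joint would pass 70% of its speed; a pose out of reach is approached as far as the arm can. A call is refused whole if a number of a shift passes 1 or a number of a turn 1, either way. A call with a gripper value outside its range is refused whole. The fingers move at their own pace and stop on an object; FORCE is the grip in N (left out, the last holds). Time passes only in rows, so rows that do not move let the fingers close, or fill a call up. It gives the time, the measured TCP pose, the force and the opening at its end, in the units of the state.
- env.observe(): the state, without advancing time (a new reading comes with each control period).
- optics.get_image(name): name is "scene" or "top"; returns the picture (400x640x3 uint8, red, green, blue); there is no depth.
- optics.camera_params(name): a dict with "fx", "fy", "cx", "cy" (pixels), "xyz" and "rotation" of the camera in the world. Camera axes: x right, y down, z forward; pixel columns grow to the right and rows downward; lengths in m; the calibration is good to about 2 mm. A picture is of the moment at which its call begins. camera_params takes no time and is no camera call.
- env.close_job(): hands the job in, once; it reports no verdict.
The state is a dict: "time_s": time; "q": joint angles; "qvel": joint speeds; "joint_efforts": joint torques, N m; "position": TCP position; "tool_rot": TCP orientation; "ft_force": force on the tool from outside, world axes, zero at the start; "wrist_torque": the same for the moment, N m; "grip_width": finger opening in m.
Only numpy, scipy, OpenCV 4.12 (cv2) and the standard library are available. Lean on these libraries where they do the work, as an engineer would, in place of code of your own. Each camera call takes 0.05 s, during which the arm holds its last target.

TASK

Try out the new plaster mould: stand the small turned wooden cup model upright in the round pocket of the lower half and let go of it, then fit the upper half over it onto the two brass dowels (thick dowel in the wide hole) until the halves meet flush all round. Finish while still holding the pair together: keep the gripper pushing the upper half down onto the lower one with about 15 N (a kilo and a half), and do not let go. Leave the other things on the table where they are.

Things in the scene. Friction and masses are not known exactly. Their poses are not given: they have to be found in the camera images.
- lower_half: lower half of the mould: off-white plaster block 150 (x) x 80 (y) x 44 (z) mm, 0.85 kg, loose on the table, mating face up. Origin under its centre. A round pocket opens in the middle of its flat top face; two brass dowels stand on the top face, on the block's x axis, rising 26 mm above it, the top 6 mm tapering by 3 mm in radius
- pocket (a point): centre of the floor of the lower half's round pocket (46 mm across, 20 mm deep), 24 mm above the block's origin
- big_dowel (a point): top of the thick dowel (14 mm across), at x = +50 mm on the lower half, 70 mm above the table
- small_dowel (a point): top of the thin dowel (9 mm across), at x = -50 mm on the lower half, 70 mm above the table
- upper_half: upper half: off-white plaster block 140 (x) x 66 (y) x 40 (z) mm, 0.3 to 0.5 kg, loose on the table, mating face down (right way up). Origin at the centre of its underside, where a pocket 50 mm across, 24 mm deep opens; an 18 mm pouring hole above it. Grip it by its long sides, 66 mm apart. Closed: origin 44 mm above the lower half's origin, x and y axes as the lower half's
- big_hole (a point): centre, in the upper half's top face, of the wide dowel hole (16 mm, right through), at x = +50 mm, 40 mm above the underside
- small_hole (a point): centre, in the upper half's top face, of the narrow dowel hole (11 mm, right through), at x = -50 mm, 40 mm above the underside
- model: the model: small solid turned cup of pale wood, round, 42 mm across between 15 and 36 mm above its foot, 40 mm tall, narrowing to a 30 mm foot and to 34 mm at its top; 40 to 70 g, standing upright. Origin at the centre of its foot. In the pocket it stands out 20 mm above the lower half's top face
- mug: a bystander: plain white mug, 84 mm across, 75 mm tall, handle at its +y; origin under its centre
- saucer: a bystander: plain white saucer, 150 mm across, 18 mm tall; origin under its centre
- glaze_jar: a bystander: closed glass jar, 54 mm across, 75 mm tall; origin under its centre
- cork_block: a bystander: cork sanding block 80 x 50 x 32 mm; origin under its centre
- bowl: a bystander: blue ceramic bowl, 116 mm across, 50 mm tall; origin under its centre
- rib: a bystander: flat dark wooden potter's rib 110 x 45 x 8 mm; origin under its centre
- brush: a bystander: paint brush lying on the table near the robot, along its x axis
- palette_knife: a bystander: palette knife, 200 mm long, lying on the table near the robot, along its x axis
Not all that is in view belongs to the job. What is shaped like the lower_half but orange is not meant. There is more than one size of the model; the job needs the smaller.

How it is judged:
By the outcome, as a careful person would: the job done as asked, in the order asked, and still so for the second after the job is handed in, while the arm keeps its last pose, push and grip.
It also fails if it takes over 67 s, if anything falls off the work surface, if the arm or the gripper's body presses on something with over 40 N, if the wrist force passes 120 N, or if a joint passes its speed limit or range.

## Working session

There is one attempt and no reset: what is moved stays moved. The work goes in short steps, Python scripts to look and compute and a shell command to move; the robot and the scene stay as the last step left them, time stands still between calls to the robot, and variables do not carry over. Pictures are saved under pics/ and viewed, and the job is handed in when it is done.

```bash
ls; mkdir -p pics
python3 - <<'E'
from rig import env, optics
import cv2
print(env.observe(), env.tips_ahead)
for n in("scene","top"):
    im=optics.get_image(n); cv2.imwrite(f"pics/{n}0.png",im[:,:,::-1]); print(n,optics.camera_params(n))
E
```

```text
pics
{'time_s': 0.0, 'q': array([ 6.11195793e+01,  2.18409616e+01,  7.43864761e+01, -1.38421653e-04,
        8.38562248e+01, -1.23362499e+01]), 'qvel': array([-0.0411551 ,  0.02413501,  0.18779314,  0.04711017,  0.07891663,
        0.03154758]), 'joint_efforts': array([-1.24162911e-03, -4.48468029e+01, -2.31276637e+01, -2.35598191e-04,
        4.79334718e-03, -1.08744732e-05]), 'position': array([0.15659754, 0.52718449, 0.40410171]), 'tool_rot': array([[-7.03142124e-04, -9.58600461e-01,  2.84753687e-01],
       [-1.27974250e-03,  2.84754387e-01,  9.58599656e-01],
       [-9.99998934e-01,  3.09620404e-04, -1.42698455e-03]]), 'ft_force': array([ 0.4108283 ,  0.02206926, -0.73294344]), 'wrist_torque': array([-0.04387647,  0.02188583,  0.02825709]), 'grip_width': 0.08542382662720817} 0.1734
scene {'fx': 421.42898880685937, 'fy': 421.42898880685937, 'cx': 310.54557953104955, 'cy': 199.5771453469481, 'xyz': array([1.34839194, 0.05149741, 0.9653289 ]), 'rotation': array([[-0.01984159,  0.71948186, -0.69422775],
       [ 0.99967178,  0.00302135, -0.02544017],
       [-0.01620624, -0.69450466, -0.71930566]])}
top {'fx': 396.6771300750542, 'fy': 396.6771300750542, 'cx': 318.41052058001884, 'cy': 204.33912289474856, 'xyz': array([ 0.29760519, -0.00429344,  1.25159165]), 'rotation': array([[ 0.01573344, -0.98457794,  0.17423758],
       [-0.9998671 , -0.01474802,  0.00694896],
       [-0.00427214, -0.17432376, -0.98467912]])}
```

View pics/scene0.png

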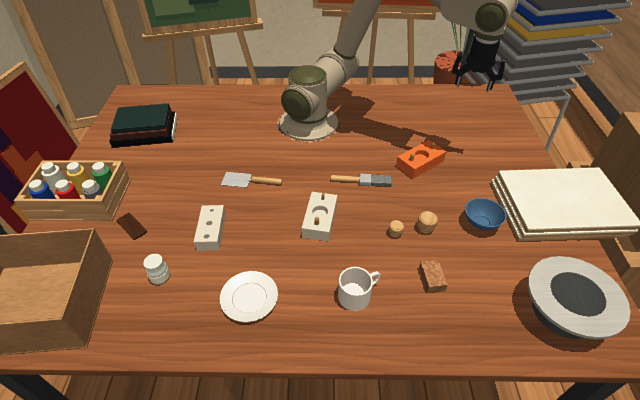

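View pics/top0.png

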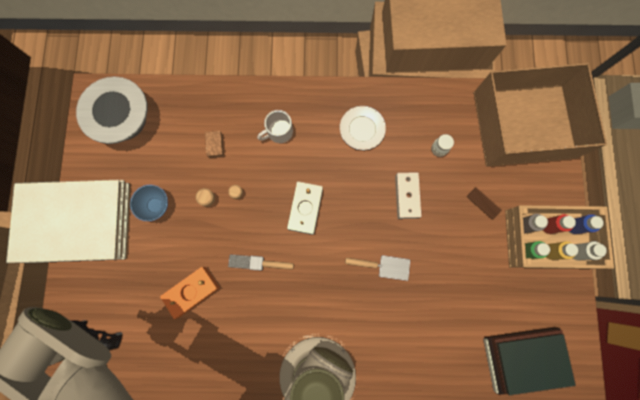

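Scene view, candidates:
- **Model:** small cup at scene (396,229) / top (235,192), larger cup at scene (428,222) / top (205,197). I choose the smaller.
- **Lower half:** white block at scene (320,216) / top (305,208), orange one at scene (421,158). I choose the white.
- **Upper half:** white block with holes at scene (209,227) / top (408,195).

I'll check these in crops.

Run:
```python
import cv2,numpy as np
s=cv2.imread("pics/scene0.png");t=cv2.imread("pics/top0.png")
a=cv2.resize(s[180:260,180:450],(790,234),interpolation=cv2.INTER_CUBIC)
b=cv2.resize(t[165:240,185:435],(790,237),interpolation=cv2.INTER_CUBIC)
cv2.imwrite("pics/crop0.png",np.vstack([a,b]))
```

```text
(no output)
```

View pics/crop0.png

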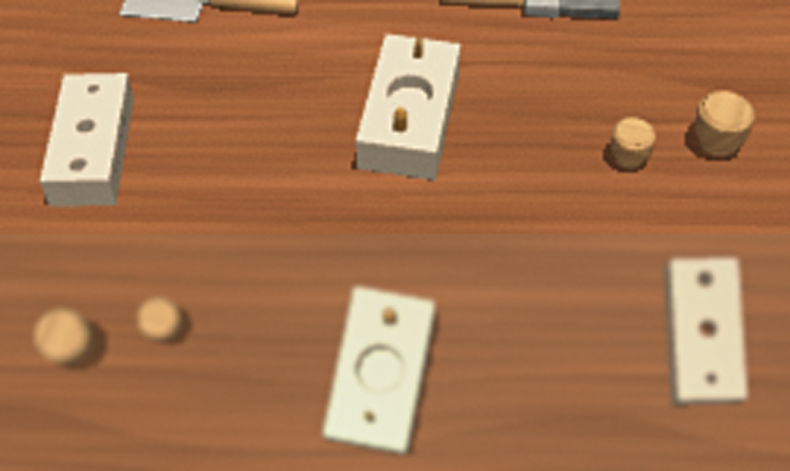

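The crop confirms it. The small cup is the left one in scene and the right one in top. The white lower half has its thick dowel at the far-x end, and the upper half's wide hole is also at the far-x end. Now I'll measure.

```bash
cat > h.py <<'E'
import cv2,numpy as np
from rig import optics
def ray(n,u,v,z):
    p=optics.camera_params(n); R=np.array(p['rotation']); c=np.array(p['xyz'])
    d=R@np.array([(u-p['cx'])/p['fx'],(v-p['cy'])/p['fy'],1]); return c+d*(z-c[2])/d[2]
def proj(n,X):
    p=optics.camera_params(n); x=np.array(p['rotation']).T@(np.array(X)-p['xyz']); return p['fx']*x[0]/x[2]+p['cx'],p['fy']*x[1]/x[2]+p['cy']
def blobs(im,m,box,amin=5):
    x0,y0,x1,y1=box; mm=np.zeros_like(m); mm[y0:y1,x0:x1]=m[y0:y1,x0:x1]
    n,l,st,c=cv2.connectedComponentsWithStats(mm.astype(np.uint8))
    return [(st[i],c[i],l==i) for i in range(1,n) if st[i][4]>=amin]
E
python3 - <<'E'
import cv2,numpy as np
from h import *
for n,f,boxes in(("top","pics/top0.png",dict(low=(280,175,330,240),up=(390,165,430,225),cup=(222,178,250,205),big=(190,183,220,212))),("scene","pics/scene0.png",dict(low=(295,185,345,245),up=(185,200,230,255),cup=(384,214,408,242),big=(412,206,444,238)))):
    im=cv2.imread(f); hsv=cv2.cvtColor(im,cv2.COLOR_BGR2HSV)
    for k,b in boxes.items():
        if k in('low','up'):
            for thr in (200,):
              m=(hsv[...,1]<60)&(hsv[...,2]>thr)
              for st,c,l in blobs(im,m,b,100):
                cn,_=cv2.findContours(l.astype(np.uint8),cv2.RETR_CCOMP,cv2.CHAIN_APPROX_NONE)
                o=max(cn,key=cv2.contourArea); z=.044 if k=='low' else .04
                P=np.array([ray(n,*p[0],z)[:2] for p in o],np.float32)
                r=cv2.minAreaRect(P); print(n,k,thr,st,'rect',np.round(r[0],4),np.round(r[1],4),round(r[2],2))
                for q in cn:
                    if q is not o and cv2.contourArea(q)>2:
                        M=cv2.moments(q);u,v=M['m10']/M['m00'],M['m01']/M['m00'];print('   hole',round(u,1),round(v,1),cv2.contourArea(q),ray(n,u,v,z)[:2].round(4), cv2.boundingRect(q))
        else:
            m=(hsv[...,0]>11)&(hsv[...,2]>120)&(hsv[...,1]>60)&(hsv[...,0]<25)
            for st,c,l in blobs(im,m,b,20):
                print(n,k,st,c.round(1),ray(n,*c,.025)[:2].round(4))
    b=boxes['cup']; print(hsv[b[1]:b[3]:4,b[0]:b[2]:4].tolist() if n=='top' else '')
E
```

```text
top low 200 [ 288  182   34   51 1134] rect [0.5021 0.0468] [0.0789 0.1483] 79.77
   hole 301.5 222.3 17.5 [0.4545 0.0553] (299, 220, 6, 6)
   hole 301.9 202.9 56.0 [0.5151 0.0553] (296, 199, 16, 12)
   hole 307.9 190.8 36.0 [0.5537 0.0375] (305, 187, 7, 8)
top up 200 [398 174  22  43 762] rect [ 0.5463 -0.2751] [0.1343 0.0617] 1.84
   hole 409.6 210.0 23.0 [ 0.4984 -0.2779] (407, 207, 7, 7)
   hole 408.5 194.6 52.0 [ 0.5471 -0.2756] (404, 191, 10, 9)
   hole 407.6 178.8 42.5 [ 0.5974 -0.2739] (404, 175, 9, 9)
top cup [222 178  28  27 713] [235.1 190.8] [0.5543 0.2684]
top big [190 183  30  29 775] [203.4 196.5] [0.5343 0.3675]
[[[12, 149, 149], [12, 149, 149], [12, 151, 154], [12, 148, 153], [12, 150, 153], [12, 148, 155], [12, 148, 157]], [[12, 150, 165], [13, 150, 163], [12, 149, 164], [12, 150, 162], [12, 147, 161], [12, 148, 160], [12, 148, 158]], [[12, 149, 154], [12, 150, 155], [13, 139, 172], [16, 124, 209], [15, 127, 181], [12, 149, 161], [12, 149, 161]], [[12, 149, 151], [12, 149, 151], [16, 125, 223], [17, 122, 224], [16, 123, 226], [14, 133, 111], [12, 149, 151]], [[12, 1
[... 274 characters left out ...]
149, 152], [12, 148, 153], [12, 148, 152], [12, 148, 150]]]
scene low 200 [302 192  35  40 842] rect [0.5046 0.0469] [0.0785 0.1484] 79.74
   hole 316.4 220.6 60.5 [0.5438 0.0377] (313, 215, 8, 12)
   hole 319.7 208.7 91.0 [0.497 0.047] (311, 205, 18, 10)
scene up 200 [194 205  29  37 742] rect [ 0.5494 -0.2759] [0.1387 0.0646] 1.92
   hole 206.4 235.8 28.5 [ 0.599  -0.2736] (203, 233, 8, 7)
   hole 208.7 222.6 32.5 [ 0.5497 -0.2762] (205, 220, 9, 6)
   hole 211.3 209.9 16.5 [ 0.4995 -0.2778] (209, 208, 6, 5)
scene cup [384 214  24  22 256] [397.1 224.1] [0.5393 0.2733]
scene cup [387 238  21   4  34] [397.5 240. ] [0.5987 0.2672]
scene big [412 206  32  24 326] [429.1 217.5] [0.513  0.3709]
```

Run:
```python
import cv2,numpy as np
from h import *
for n,boxes in(("top",dict(cup=(222,178,250,205),big=(190,183,220,212))),("scene",dict(cup=(384,214,408,242),big=(412,206,444,238)))):
    im=cv2.imread(f"pics/{n}0.png"); hsv=cv2.cvtColor(im,cv2.COLOR_BGR2HSV)
    for k,b in boxes.items():
      for t in (170,195):
        m=(hsv[...,0]>=14)&(hsv[...,2]>t)
        for st,c,l in blobs(im,m,b,20): print(n,k,t,st,c.round(1),ray(n,*c,.036)[:2].round(4),ray(n,*c,.04)[:2].round(4))
p=np.array([.1566,.5272,.4041]);
for off in(.155,.16,.173): print(off,proj('scene',p-[0,0,off]))
z=np.array([.2848,.9586,0])
for s in(-.057,-.0425,.0425,.057): print(s,proj('scene',p+s*z-[0,0,.173]),proj('scene',p+s*z-[0,0,.16]))
a=cv2.imread("pics/scene0.png");
cv2.imwrite("pics/crop1.png",np.hstack([cv2.resize(a[30:110,440:520],(400,400),interpolation=cv2.INTER_CUBIC),cv2.resize(a[200:250,380:445],(400,400*50//65),interpolation=cv2.INTER_CUBIC)[:400] if 0 else cv2.resize(a[195:250,385:440],(400,400),interpolation=cv2.INTER_CUBIC)]))
```

```text
top cup 170 [228 185  13  12 124] [234.2 190.6] [0.5523 0.269 ] [0.5515 0.2681]
top cup 195 [229 186  11  11  98] [234.1 190.9] [0.5516 0.2691] [0.5507 0.2682]
top big 170 [196 189  16  16 209] [203.3 196.4] [0.5325 0.3647] [0.5318 0.3635]
top big 195 [197 190  14  14 161] [203.3 196.4] [0.5326 0.3645] [0.5318 0.3632]
scene cup 170 [390 220  14  11 123] [396.4 225.2] [0.553  0.2684] [0.5564 0.2674]
scene cup 195 [391 220  13  11 109] [396.6 225.1] [0.5526 0.269 ] [0.556  0.2681]
scene big 170 [419 211  19  14 200] [428.2 217.6] [0.5234 0.3644] [0.527  0.3631]
scene big 195 [421 211  16  14 174] [428.5 217.5] [0.5229 0.3653] [0.5264 0.364 ]
0.155 (np.float64(472.3439089354244), np.float64(85.98556638300263))
0.16 (np.float64(471.9333092932003), np.float64(87.38877266092274))
0.173 (np.float64(470.8760391469789), np.float64(91.00194703827832))
-0.057 (np.float64(452.50422612980344), np.float64(88.33451247970191)) (np.float64(453.42399207483106), np.float64(84.73678248614904))
-0.0425 (np.float64(457.1451483439082), np.float64(89.0083358136317)) (np.float64(458.0994206995598), np.float64(85.40667163599467))
0.0425 (np.float64(484.8012539523489), np.float64(93.0237724929962)) (np.float64(485.96436164334636), np.float64(89.3991230447496))
0.057 (np.float64(489.59740708924164), np.float64(93.72013406676203)) (np.float64(490.7972898550569), np.float64(90.09157852442135))
```

View pics/crop1.png

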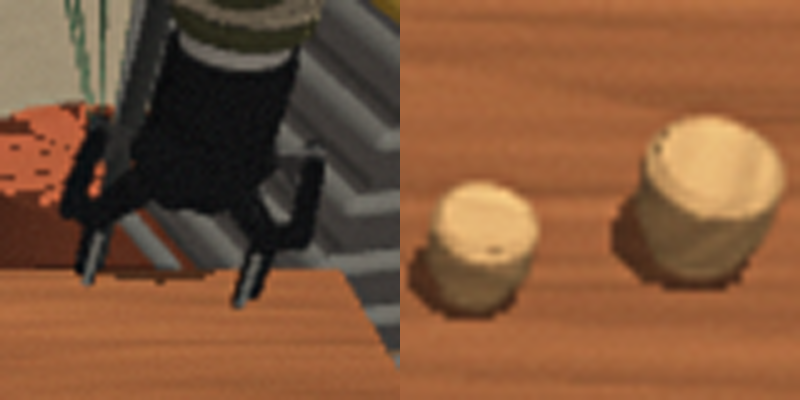

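The fingertips appear at scene (458,87) and (488,91), which fits about 160 mm ahead when open (173 mm shut). Averaged over both cameras:
- **Cup:** (0.5535, 0.268).
- **Lower half:** (0.5033, 0.0468), yaw -10.2°.
- **Upper half:** (0.548, -0.2756), yaw about +2°.

Next I'll move over the cup.

```bash
cat > go.py <<'E'
import sys,numpy as np
from rig import env
o=env.observe(); R=o['tool_rot'];p=o['position']
x,y,z,yaw=map(float,sys.argv[1:5])
cur=np.degrees(np.arctan2(R[1,2],R[0,2])); turn=-(((yaw+90-cur)+90)%180-90)
a=np.radians(cur-turn) ; zz=np.array([np.cos(a),np.sin(a),0]); yy=np.array([-zz[1],zz[0],0]); xx=np.array([0,0,-1.])
d=np.array([x,y,z])-p
print('t',round(o['time_s'],2),'p',p.round(4),'jawdir',cur.round(2),'turn units',round(turn/5,2),'shift units AFTER turn',[round(float(d@v)/.03,2) for v in(xx,yy,zz)],'F',o['ft_force'].round(1),'w',round(o['grip_width'],4),'tilt',R[:2,0].round(4))
E
python3 -m inch '[[-1,[0,0,0],-0.63],[-1,[0,0,0],-0.63],[-1,[0,-0.9,-0.38],0],[-1,[0,-0.9,-0.38],0],[-1,[0,-0.9,-0.38],0],[-1,[0,-0.9,-0.38],0],[-1,[0.2,-0.9,-0.38],0],[-1,[0.2,-0.9,-0.38],0]]' 40
python3 -m inch '[[-1,[0.3,-0.9,-0.38],0],[-1,[0.3,-0.9,-0.38],0],[-1,[0.3,-0.9,-0.38],0],[-1,[0.3,-0.9,-0.38],0],[-1,[0.3,-0.9,-0.38],0],[-1,[0.3,-0.9,-0.38],0],[-1,[0.3,-0.9,-0.38],0],[-1,[0.3,-0.9,-0.38],0]]'
python3 go.py .5535 .268 .27 -10.25
```

```text
time_s: 0.77
position: [0.3049, 0.4301, 0.3925]
tool_rot: [[0.0, -0.984, 0.178], [0.0, 0.178, 0.984], [-1.0, -0.0, 0.0]]
ft_force: [-0.1, 0.9, -0.3]
grip_width: 0.0851
time_s: 1.43
position: [0.5013, 0.3019, 0.3199]
tool_rot: [[-0.001, -0.984, 0.178], [-0.0, 0.178, 0.984], [-1.0, 0.001, -0.0]]
ft_force: [0.6, -0.1, 1.3]
grip_width: 0.0853
t 1.43 p [0.5013 0.3019 0.3199] jawdir 79.75 turn units -0.0 shift units AFTER turn [1.66, -1.91, -0.8] F [ 0.6 -0.1  1.3] w 0.0853 tilt [-0.0008 -0.0003]
```

```bash
python3 -m inch '[[-1,[0.4,-0.6,-0.25],0],[-1,[0.4,-0.6,-0.25],0],[-1,[0.4,-0.5,-0.2],0],[-1,[0.4,-0.2,-0.1],0],[-1,[0,0,0],0],[-1,[0,0,0],0],[-1,[0,0,0],0],[-1,[0,0,0],0]]'
python3 go.py .5535 .268 .195 -10.25
python3 - <<'E'
import cv2,numpy as np
from h import *
from rig import env
s=optics.get_image('scene')[:,:,::-1];t=optics.get_image('top')[:,:,::-1]
p=env.observe()['position'];z=np.array([.178,.984,0])
for q in(-.0425,.0425):
  for o in(.16,.173): print(q,o,np.round(proj('scene',p+q*z-[0,0,o]),1),np.round(proj('top',p+q*z-[0,0,o]),1))
cv2.imwrite("pics/c2.png",np.hstack([cv2.resize(s[150:250,340:440],(400,400),interpolation=cv2.INTER_CUBIC),cv2.resize(t[140:240,180:280],(400,400),interpolation=cv2.INTER_CUBIC)]))
E
```

```text
time_s: 2.1
position: [0.5514, 0.2699, 0.2737]
tool_rot: [[0.001, -0.984, 0.177], [0.0, 0.177, 0.984], [-1.0, -0.001, 0.001]]
ft_force: [0.2, -0.2, -0.5]
grip_width: 0.0858
t 2.1 p [0.5514 0.2699 0.2737] jawdir 79.82 turn units 0.01 shift units AFTER turn [2.62, -0.08, -0.05] F [ 0.2 -0.2 -0.5] w 0.0858 tilt [0.0012 0.0004]
-0.0425 0.16 [385.  204.4] [242.3 188.1]
-0.0425 0.173 [384.5 207.6] [243.2 189.1]
0.0425 0.16 [416.3 208.5] [214.2 182.7]
0.0425 0.173 [415.5 211.7] [215.4 183.7]
```

View pics/c2.png

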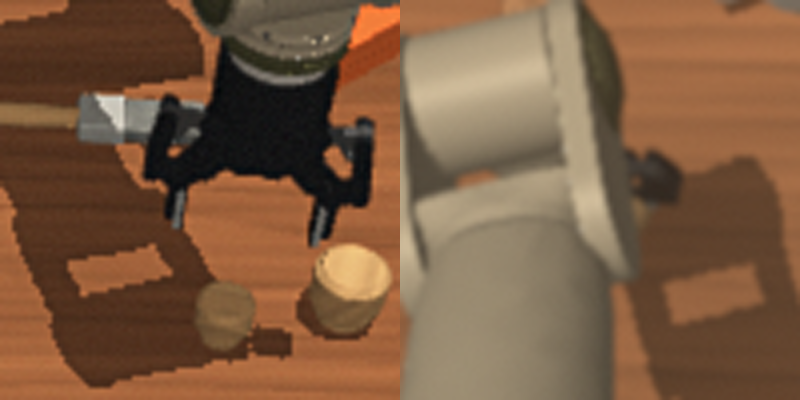

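The tips are at scene (384,207) and (419,211), straddling the small cup at (396,229). They match the predicted 160 mm (open) plus pad half-width, so I'll descend and grip.

```bash
python3 -m inch '[[-1,[0.5,-0.08,-0.05],0],[-1,[0.5,0,0],0],[-1,[0.5,0,0],0],[-1,[0.5,0,0],0],[-1,[0.4,0,0],0],[-1,[0.2,0,0],0],[-1,[0,0,0],0],[-1,[0,0,0],0]]'
python3 - <<'E'
import cv2,numpy as np
from h import *
s=optics.get_image('scene')[:,:,::-1]
cv2.imwrite("pics/c3.png",cv2.resize(s[170:260,350:450],(800,600),interpolation=cv2.INTER_CUBIC))
E
python3 go.py .5535 .268 .195 -10.25
```

```text
time_s: 2.87
position: [0.5542, 0.2675, 0.1953]
tool_rot: [[0.001, -0.984, 0.178], [0.0, 0.178, 0.984], [-1.0, -0.001, 0.0]]
ft_force: [-0.2, -0.5, -0.7]
grip_width: 0.0855
t 2.92 p [0.5543 0.2675 0.1956] jawdir 79.77 turn units 0.0 shift units AFTER turn [0.02, 0.03, 0.01] F [-0.3  0.   0.6] w 0.0853 tilt [0.0014 0.0004]
```

View pics/c3.png

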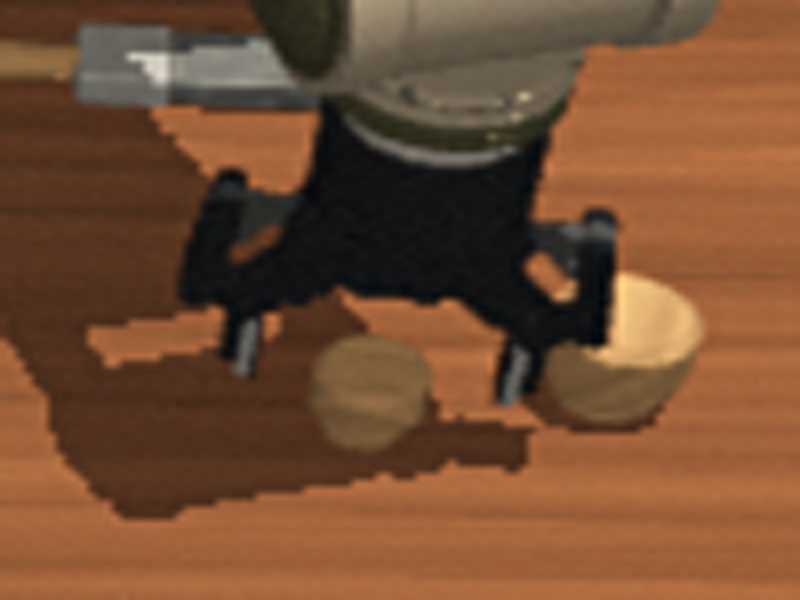

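The fingers straddle the small cup: tips at scene (380,226) and (413,230), cup at (396,228). The large cup is clear. Closing now.

```bash
python3 -m inch '[[0.2,[0,0,0],0],[0.6,[0,0,0],0],[1,[0,0,0],0],[1,[0,0,0],0],[1,[0,0,0],0],[1,[0,0,0],0],[1,[0,0,0],0],[1,[0,0,0],0]]' 40
python3 -m inch '[[1,[-0.2,0,0],0],[1,[-0.4,0,0],0],[1,[-0.5,0,0],0],[1,[-0.5,0,0],0],[1,[-0.5,0,0],0],[1,[-0.4,0,0],0],[1,[0,0,0],0],[1,[0,0,0],0]]' 40
python3 - <<'E'
import cv2,numpy as np
from h import *
s=optics.get_image('scene')[:,:,::-1]
cv2.imwrite("pics/s4.png",s)
cv2.imwrite("pics/c4.png",cv2.resize(s[150:240,340:440],(800,600),interpolation=cv2.INTER_CUBIC))
E
python3 go.py .5033 .0468 .27 -10.25
```

```text
time_s: 3.58
position: [0.5542, 0.2673, 0.1954]
tool_rot: [[0.001, -0.984, 0.178], [0.0, 0.178, 0.984], [-1.0, -0.001, 0.0]]
ft_force: [-1.1, -0.3, 5.0]
grip_width: 0.0403
time_s: 4.25
position: [0.554, 0.2673, 0.27]
tool_rot: [[0.001, -0.984, 0.178], [0.0, 0.178, 0.984], [-1.0, -0.001, 0.0]]
ft_force: [0.3, 0.5, -0.5]
grip_width: 0.0402
t 4.3 p [0.5539 0.2672 0.2692] jawdir 79.75 turn units 0.0 shift units AFTER turn [-0.03, 0.35, -7.53] F [-0.4  0.6 -0.9] w 0.04 tilt [-0.0008 -0.0002]
```

View pics/c4.png

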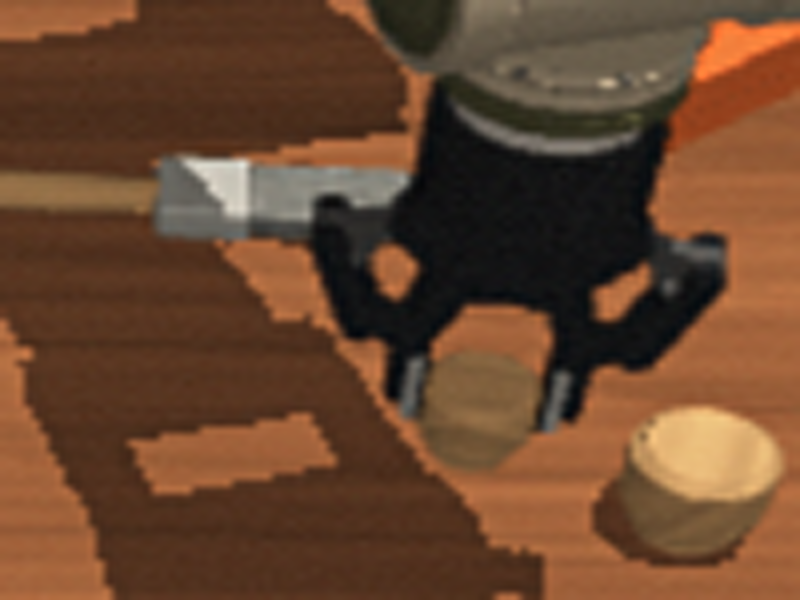

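Run:
```python
import cv2,numpy as np
from h import *
im=cv2.imread('pics/s4.png'); hsv=cv2.cvtColor(im,cv2.COLOR_BGR2HSV)
m=(hsv[...,0]>=14)&(hsv[...,0]<22)&(hsv[...,1]>90)&(hsv[...,2]>80)
for st,c,l in blobs(im,m,(392,198,408,226),20):
    print('now',st,c.round(1))
im0=cv2.imread('pics/scene0.png'); 
def outline(c,z0):
    P=[]
    for r,z in((.015,0),(.021,.015),(.021,.036),(.017,.04)):
        for a in np.linspace(0,6.283,60): P.append(proj('scene',[c[0]+r*np.cos(a),c[1]+r*np.sin(a),z0+z]))
    P=np.array(P); return P.min(0).round(1),P.max(0).round(1)
print('pred in hand',outline((.5539,.2672),.0738))
print('pred on table at pick',outline((.5542,.2673),0))
hsv=cv2.cvtColor(im0,cv2.COLOR_BGR2HSV);m=(hsv[...,0]>=14)&(hsv[...,0]<22)&(hsv[...,1]>90)&(hsv[...,2]>60)
for st,c,l in blobs(im0,m,(384,214,408,242),20): print('table0',st,c)
```

```text
now [392 203  16  18 214] [399.3 210.8]
pred in hand (array([390.9, 202.5]), array([407.3, 220.7]))
pred on table at pick (array([387.9, 220. ]), array([403.5, 237.4]))
table0 [388 220  16  18 213] [395.61502347 228.05164319]
```

The held cup (rows 203–220, cols 392–408) matches the prediction for a cup on the TCP axis to within 1 mm, so the scene camera agrees with the arm. I'll carry it over the pocket, using (0.504, 0.0468).

```bash
python3 -m inch '[[1,[-0.5,0,-0.4],0],[1,[-0.4,0.03,-0.8],0],[1,[0,0.05,-0.9],0],[1,[0,0.05,-0.9],0],[1,[0,0.05,-0.9],0],[1,[0,0.05,-0.9],0],[1,[0,0.05,-0.9],0],[1,[0,0.05,-0.8],0]]'
python3 -m inch '[[1,[0,0,-0.6],0],[1,[0,0,-0.4],0],[1,[0.3,0,0],0],[1,[0.5,0,0],0],[1,[0.5,0,0],0],[1,[0,0,0],0],[1,[0,0,0],0],[1,[0,0,0],0]]'
python3 go.py .504 .0468 .2494 -10.25
```

```text
time_s: 4.97
position: [0.5091, 0.0757, 0.2957]
tool_rot: [[-0.002, -0.984, 0.178], [0.0, 0.178, 0.984], [-1.0, 0.002, -0.0]]
ft_force: [-0.4, -0.5, 0.0]
grip_width: 0.0403
time_s: 5.63
position: [0.5046, 0.0481, 0.2579]
tool_rot: [[0.0, -0.984, 0.177], [0.0, 0.177, 0.984], [-1.0, -0.0, 0.0]]
ft_force: [0.2, 0.2, -0.9]
grip_width: 0.0403
t 5.63 p [0.5046 0.0481 0.2579] jawdir 79.79 turn units 0.01 shift units AFTER turn [0.28, 0.01, -0.05] F [ 0.2  0.2 -0.9] w 0.0403 tilt [0.0002 0.0001]
```

```bash
python3 -m inch '[[1,[0.2,0.01,-0.05],0],[1,[0.1,0,0],0],[1,[0,0,0],0],[1,[0,0,0],0],[1,[0,0,0],0],[1,[0,0,0],0],[1,[0,0,0],0],[1,[0,0,0],0]]'
python3 - <<'E'
import cv2,numpy as np
from h import *
from rig import env
s=optics.get_image('scene')[:,:,::-1]
cv2.imwrite("pics/s5.png",s)
cv2.imwrite("pics/c5.png",cv2.resize(s[160:250,270:370],(800,600),interpolation=cv2.INTER_CUBIC))
hsv=cv2.cvtColor(s,cv2.COLOR_BGR2HSV)
m=(hsv[...,1]<60)&(hsv[...,2]>200)
for st,c,l in blobs(s,m,(295,185,345,245),60):
    cn,_=cv2.findContours(l.astype(np.uint8),cv2.RETR_EXTERNAL,cv2.CHAIN_APPROX_NONE)
    P=np.array([ray('scene',*p[0],.044)[:2] for p in max(cn,key=cv2.contourArea)],np.float32);r=cv2.minAreaRect(P);print(st,r)
m=(hsv[...,0]>=14)&(hsv[...,0]<22)&(hsv[...,1]>90)&(hsv[...,2]>80)
for st,c,l in blobs(s,m,(300,185,345,230),20): print('cup',st,c.round(1))
p=env.observe()['position'];P=[]
for r,z in((.015,0),(.021,.015),(.021,.036),(.017,.04)):
    for a in np.linspace(0,6.283,60): P.append(proj('scene',[p[0]+r*np.cos(a),p[1]+r*np.sin(a),p[2]-.1954+z]))
print(np.min(P,0),np.max(P,0),p)
E
```

```text
time_s: 6.3
position: [0.5038, 0.0462, 0.2488]
tool_rot: [[0.0, -0.984, 0.178], [-0.0, 0.178, 0.984], [-1.0, -0.0, 0.0]]
ft_force: [-0.3, 0.3, -1.1]
grip_width: 0.0403
[302 216  30  16 245] ((0.5485115647315979, 0.039297349750995636), (0.07860207557678223, 0.05926189199090004), 79.84685516357422)
cup [313 193  13  19 201] [319.5 202.5]
cup [314 216   6   9  38] [316.4 220.2]
[312.15522885 194.63283801] [326.6982011  212.04284967] [0.50381117 0.04616706 0.24881797]
```

View pics/c5.png

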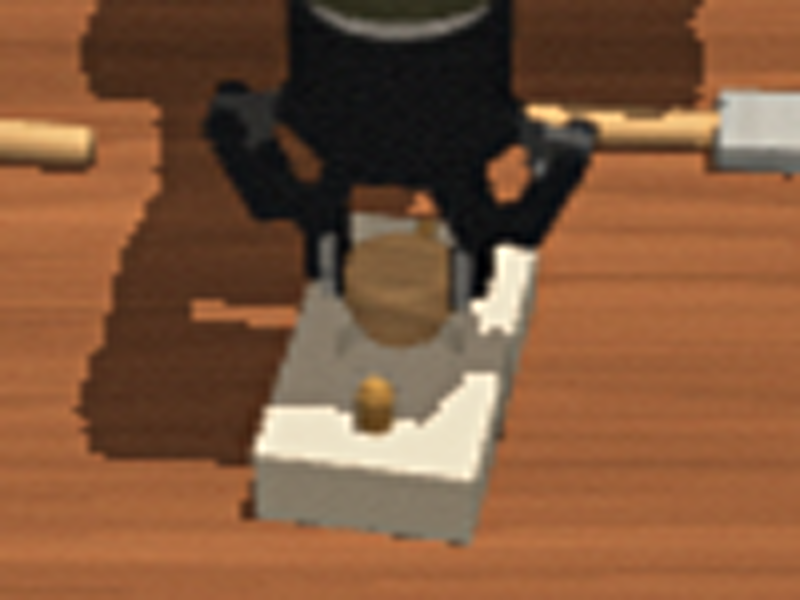

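The held cup's foot sits over the pocket at scene about (320,205) and the alignment looks good. I'll lower it while watching the force.

```bash
python3 -m inch '[[1,[0.1,0,0.02],0],[1,[0.1,0,0],0],[1,[0.1,0,0],0],[1,[0.1,0,0],0],[1,[0.1,0,0],0],[1,[0,0,0],0],[1,[0,0,0],0],[1,[0,0,0],0]]'
python3 go.py .504 .0468 .2194 -10.25
python3 -m inch '[[1,[0.1,0,0],0],[1,[0.1,0,0],0],[1,[0.1,0,0],0],[1,[0,0,0],0],[1,[0,0,0],0],[1,[0,0,0],0],[1,[0,0,0],0],[1,[0,0,0],0]]'
python3 go.py .504 .0468 .2194 -10.25
```

```text
time_s: 7.02
position: [0.504, 0.0467, 0.2338]
tool_rot: [[0.0, -0.984, 0.178], [-0.0, 0.178, 0.984], [-1.0, -0.0, -0.0]]
ft_force: [0.0, 0.4, -0.9]
grip_width: 0.0407
t 7.02 p [0.504  0.0467 0.2338] jawdir 79.75 turn units 0.0 shift units AFTER turn [0.48, -0.0, 0.0] F [ 0.   0.4 -0.9] w 0.0407 tilt [ 0.0001 -0.    ]
time_s: 7.68
position: [0.5039, 0.0468, 0.2248]
tool_rot: [[0.0, -0.984, 0.178], [-0.0, 0.178, 0.984], [-1.0, -0.0, 0.0]]
ft_force: [0.6, -0.1, -0.3]
grip_width: 0.0404
t 7.68 p [0.5039 0.0468 0.2248] jawdir 79.75 turn units 0.0 shift units AFTER turn [0.18, -0.0, 0.0] F [ 0.6 -0.1 -0.3] w 0.0404 tilt [ 0.0003 -0.    ]
```

```bash
python3 -m inch '[[1,[0.06,0,0],0],[1,[0.05,0,0],0],[1,[0.04,0,0],0],[1,[0.02,0,0],0],[1,[0,0,0],0],[1,[0,0,0],0],[1,[0,0,0],0],[1,[0,0,0],0]]'
python3 go.py .504 .0468 .2194 -10.25
```

```text
time_s: 8.35
position: [0.5039, 0.0468, 0.2196]
tool_rot: [[0.0, -0.984, 0.178], [-0.0, 0.178, 0.984], [-1.0, -0.0, -0.0]]
ft_force: [-0.7, -0.4, -0.3]
grip_width: 0.0399
t 8.35 p [0.5039 0.0468 0.2196] jawdir 79.75 turn units 0.0 shift units AFTER turn [0.01, -0.0, 0.0] F [-0.7 -0.4 -0.3] w 0.0399 tilt [ 0.0001 -0.0001]
```

```bash
python3 -m inch '[[0,[0,0,0],0],[-0.2,[0,0,0],0],[-0.5,[0,0,0],0],[-1,[0,0,0],0],[-1,[0,0,0],0],[-1,[0,0,0],0],[-1,[0,0,0],0],[-1,[0,0,0],0]]'
python3 -m inch '[[-1,[-0.2,0,0],0],[-1,[-0.6,0,0],0],[-1,[-0.8,0,0],0],[-1,[-0.8,0,0],0],[-1,[-0.4,-0.1,-0.5],0.8],[-1,[0,-0.15,-0.9],0.8],[-1,[0,-0.15,-0.9],0.8],[-1,[0,-0.15,-0.9],0]]'
python3 go.py .5486 -.2756 .27 2
```

```text
time_s: 9.02
position: [0.5039, 0.0468, 0.2196]
tool_rot: [[-0.0, -0.984, 0.178], [-0.0, 0.178, 0.984], [-1.0, 0.0, -0.0]]
ft_force: [0.4, 0.5, 0.6]
grip_width: 0.0854
time_s: 9.68
position: [0.4915, -0.0505, 0.3044]
tool_rot: [[0.001, -0.924, 0.381], [-0.001, 0.381, 0.924], [-1.0, -0.001, 0.0]]
ft_force: [-0.4, -0.4, -0.2]
grip_width: 0.0852
t 9.68 p [ 0.4915 -0.0505  0.3044] jawdir 67.59 turn units -4.88 shift units AFTER turn [1.15, -1.64, -7.57] F [-0.4 -0.4 -0.2] w 0.0852 tilt [ 0.0013 -0.0005]
```

I turned the wrong way there, so I'll correct the yaw, continue, and check the cup.

```bash
python3 -m inch '[[-1,[0,0,0],-0.98],[-1,[0,0,0],-0.98],[-1,[0,0,0],-0.98],[-1,[0,0,0],-0.98],[-1,[0,0,0],-0.96],[-1,[0,-0.2,-0.9],0],[-1,[0,-0.2,-0.9],0],[-1,[0,-0.2,-0.9],0]]'
python3 -m inch '[[-1,[0,-0.2,-0.9],0],[-1,[0,-0.2,-0.9],0],[-1,[0,-0.2,-0.9],0],[-1,[0.3,-0.2,-0.8],0],[-1,[0.4,-0.2,-0.6],0],[-1,[0.3,0,-0.4],0],[-1,[0,0,0],0],[-1,[0,0,0],0]]' 90
python3 go.py .5486 -.2756 .27 2
python3 - <<'E'
import cv2,numpy as np
from h import *
s=optics.get_image('scene')[:,:,::-1];t=optics.get_image('top')[:,:,::-1]
cv2.imwrite("pics/s6.png",s);cv2.imwrite("pics/t6.png",t)
cv2.imwrite("pics/c6.png",np.hstack([cv2.resize(s[180:250,285:355],(400,400),interpolation=cv2.INTER_CUBIC),cv2.resize(t[170:240,270:340],(400,400),interpolation=cv2.INTER_CUBIC)]))
cv2.imwrite("pics/c6b.png",cv2.resize(s[150:270,140:280],(700,600),interpolation=cv2.INTER_CUBIC))
E
```

```text
time_s: 10.35
position: [0.5128, -0.1306, 0.3042]
tool_rot: [[0.0, -0.999, -0.039], [-0.0, -0.039, 0.999], [-1.0, -0.0, -0.0]]
ft_force: [0.1, -0.3, 0.3]
grip_width: 0.085
time_s: 11.02
position: [0.5474, -0.2634, 0.2734]
tool_rot: [[-0.001, -0.999, -0.037], [0.001, -0.037, 0.999], [-1.0, 0.001, 0.001]]
ft_force: [1.0, -0.2, 0.5]
grip_width: 0.0854
t 11.02 p [ 0.5474 -0.2634  0.2734] jawdir 92.12 turn units 0.02 shift units AFTER turn [0.11, -0.02, -0.41] F [ 1.  -0.2  0.5] w 0.0854 tilt [-0.0012  0.0012]
```

View pics/c6.png

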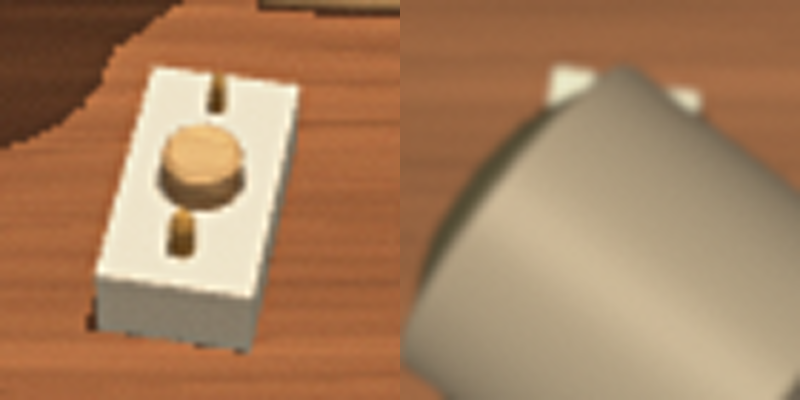

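View pics/c6b.png

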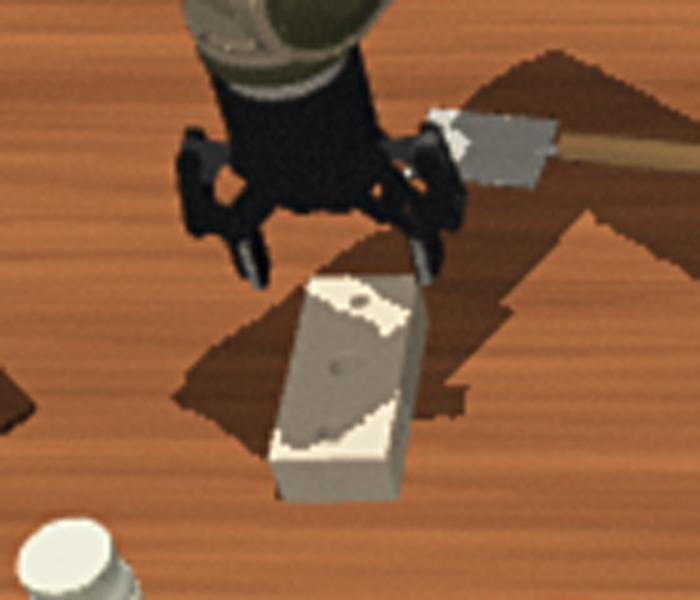

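The cup is upright and centred in the pocket, scene crop (200,160), which is px about (320,208). The gripper is above the upper half with about 12 mm left to go in y. I'll re-measure the lower half, then correct and descend.

```bash
python3 - <<'E'
import cv2,numpy as np
from h import *
s=cv2.imread('pics/s6.png');hsv=cv2.cvtColor(s,cv2.COLOR_BGR2HSV)
m=(hsv[...,1]<60)&(hsv[...,2]>200)
for st,c,l in blobs(s,m,(295,185,345,245),60):
    cn,_=cv2.findContours(l.astype(np.uint8),cv2.RETR_EXTERNAL,cv2.CHAIN_APPROX_NONE)
    P=np.array([ray('scene',*p[0],.044)[:2] for p in max(cn,key=cv2.contourArea)],np.float32);print(cv2.minAreaRect(P))
E
python3 -m inch '[[-1,[0,-0.03,-0.21],0],[-1,[0,0,-0.21],0],[-1,[0.4,0,0],0],[-1,[0.5,0,0],0],[-1,[0.5,0,0],0],[-1,[0,0,0],0],[-1,[0,0,0],0],[-1,[0,0,0],0]]'
python3 go.py .5486 -.2759 .1735 2
```

```text
((0.5046998262405396, 0.04710023105144501), (0.07882886379957199, 0.14839768409729004), 79.72709655761719)
time_s: 11.78
position: [0.5493, -0.2764, 0.2327]
tool_rot: [[0.001, -0.999, -0.038], [-0.001, -0.038, 0.999], [-1.0, -0.001, -0.001]]
ft_force: [0.8, 0.2, -0.1]
grip_width: 0.0857
t 11.78 p [ 0.5493 -0.2764  0.2327] jawdir 92.16 turn units 0.03 shift units AFTER turn [1.97, 0.02, 0.02] F [ 0.8  0.2 -0.1] w 0.0857 tilt [ 0.0012 -0.001 ]
```

```bash
python3 -m inch '[[-1,[0.3,0.01,0.01],0],[-1,[0.3,0,0],0],[-1,[0.4,0,0],0],[-1,[0.4,0,0],0],[-1,[0.3,0,0],0],[-1,[0.2,0,0],0],[-1,[0.07,0,0],0],[-1,[0,0,0],0]]'
python3 go.py .5486 -.2759 .1735 2
python3 - <<'E'
import cv2,numpy as np
from h import *
s=optics.get_image('scene')[:,:,::-1]
cv2.imwrite("pics/c7.png",cv2.resize(s[150:270,140:280],(700,600),interpolation=cv2.INTER_CUBIC))
E
```

```text
time_s: 12.45
position: [0.5488, -0.2759, 0.1721]
tool_rot: [[-0.001, -0.999, -0.038], [0.0, -0.038, 0.999], [-1.0, 0.001, 0.0]]
ft_force: [-0.7, -0.0, 0.4]
grip_width: 0.0852
t 12.45 p [ 0.5488 -0.2759  0.1721] jawdir 92.15 turn units 0.03 shift units AFTER turn [-0.05, 0.01, -0.0] F [-0.7 -0.   0.4] w 0.0852 tilt [-0.0006  0.0005]
```

View pics/c7.png

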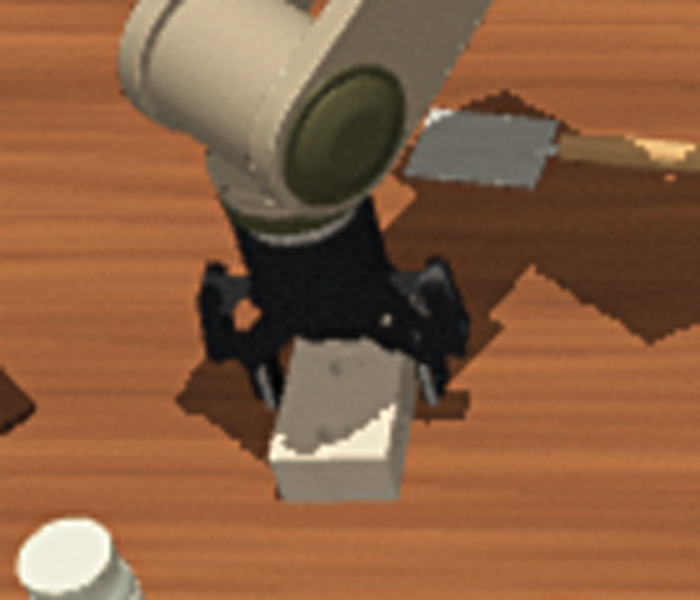

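The fingers straddle the upper half at mid-length, at scene about (194,228) and (226,228). Gripping now, 3 mm higher for margin, then lifting.

```bash
python3 -m inch '[[-1,[-0.1,0,0],0],[0,[0,0,0],0],[0.5,[0,0,0],0],[1,[0,0,0],0],[1,[0,0,0],0],[1,[0,0,0],0],[1,[0,0,0],0],[1,[0,0,0],0]]' 100
python3 go.py .5486 -.2759 .1735 2
python3 -m inch '[[1,[-0.2,0,0],0],[1,[-0.4,0,0],0],[1,[-0.6,0,0],0],[1,[-0.8,0,0],0],[1,[-0.8,0,0],0],[1,[-0.4,0,0],0],[1,[0,0,0],0],[1,[0,0,0],0]]' 100
python3 go.py .504 .0468 .27 -10.25
python3 - <<'E'
import cv2,numpy as np
from h import *
s=optics.get_image('scene')[:,:,::-1]
cv2.imwrite("pics/s8.png",s)
cv2.imwrite("pics/c8.png",cv2.resize(s[130:250,140:280],(700,600),interpolation=cv2.INTER_CUBIC))
E
```

```text
time_s: 13.17
position: [0.549, -0.276, 0.1769]
tool_rot: [[0.002, -0.999, -0.038], [-0.001, -0.038, 0.999], [-1.0, -0.002, -0.001]]
ft_force: [-0.9, 0.4, 8.0]
grip_width: 0.0649
t 13.17 p [ 0.549  -0.276   0.1769] jawdir 92.15 turn units 0.03 shift units AFTER turn [0.11, 0.01, 0.0] F [-0.9  0.4  8. ] w 0.0649 tilt [ 0.0019 -0.0013]
time_s: 13.83
position: [0.5486, -0.2757, 0.272]
tool_rot: [[0.001, -0.999, -0.038], [-0.0, -0.038, 0.999], [-1.0, -0.001, -0.0]]
ft_force: [-0.4, -0.2, -4.5]
grip_width: 0.0647
t 13.83 p [ 0.5486 -0.2757  0.272 ] jawdir 92.16 turn units 2.48 shift units AFTER turn [0.07, 3.38, 10.31] F [-0.4 -0.2 -4.5] w 0.0647 tilt [ 0.0006 -0.0005]
```

View pics/c8.png

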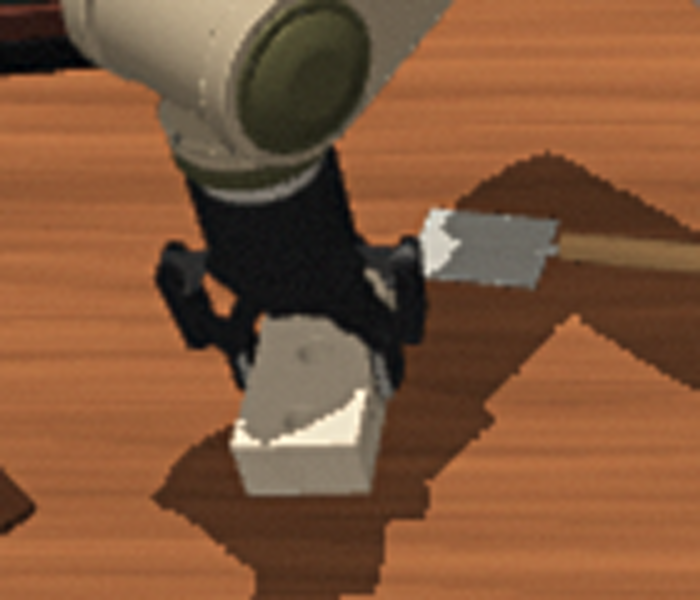

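```bash
python3 - <<'E'
import numpy as np
from h import *
a=np.radians(2.15);X=np.array([np.cos(a),np.sin(a),0]);Y=np.array([-np.sin(a),np.cos(a),0]);c=np.array([.5486,-.2757,.272-.1769])
for n,x,y,z in(('tl',.07,-.033,.04),('tr',.07,.033,.04),('bl',.07,-.033,0),('br',.07,.033,0)): print(n,np.round(proj('scene',c+x*X+y*Y+[0,0,z]),1))
E
python3 -m inch '[[1,[-0.4,0,0],0.62],[1,[-0.2,0,0],0.62],[1,[0,0,0],0.62],[1,[0,0,0],0.62],[1,[0,0.2,0.6],0],[1,[0,0.3,0.9],0],[1,[0,0.3,0.9],0],[1,[0,0.3,0.9],0]]' 100
python3 -m inch '[[1,[0,0.3,0.9],0],[1,[0,0.3,0.9],0],[1,[0,0.3,0.9],0],[1,[0,0.3,0.9],0],[1,[0,0.3,0.9],0],[1,[0,0.3,0.9],0],[1,[0,0.3,0.7],0],[1,[0,0,0.5],0]]' 100
python3 go.py .504 .0468 .27 -10.25
```

```text
tl [185.7 219. ]
tr [210.7 218.4]
bl [189.1 228.8]
br [213.4 228.2]
time_s: 14.55
position: [0.5334, -0.1715, 0.288]
tool_rot: [[-0.003, -0.984, 0.179], [0.002, 0.179, 0.984], [-1.0, 0.003, 0.001]]
ft_force: [0.4, 0.2, -3.5]
grip_width: 0.0644
time_s: 15.22
position: [0.5057, 0.0356, 0.2883]
tool_rot: [[-0.004, -0.984, 0.176], [0.001, 0.176, 0.984], [-1.0, 0.004, 0.0]]
ft_force: [-0.3, 0.4, -3.1]
grip_width: 0.0647
t 15.22 p [0.5057 0.0356 0.2883] jawdir 79.84 turn units 0.02 shift units AFTER turn [0.61, 0.12, 0.36] F [-0.3  0.4 -3.1] w 0.0647 tilt [-0.0042  0.001 ]
```

The block corners match the prediction to about 0.3 px, apart from ~1.5 px in column at the front right, so it is centred in the hand. I'll move to just above the dowels and look.

```bash
python3 -m inch '[[1,[0.1,0.06,0.18],0],[1,[0.2,0.06,0.18],0],[1,[0.3,0,0],0],[1,[0.3,0,0],0],[1,[0.2,0,0],0],[1,[0,0,0],0],[1,[0,0,0],0],[1,[0,0,0],0]]' 100
python3 go.py .504 .0468 .2469 -10.25
python3 - <<'E'
import cv2,numpy as np
from h import *
from rig import env
s=optics.get_image('scene')[:,:,::-1]
cv2.imwrite("pics/s9.png",s)
cv2.imwrite("pics/c9.png",cv2.resize(s[160:250,270:370],(800,600),interpolation=cv2.INTER_CUBIC))
p=env.observe()['position']
a=np.radians(-10.2);X=np.array([np.cos(a),np.sin(a),0]);Y=np.array([-np.sin(a),np.cos(a),0])
def crop(uv): return (round((uv[0]-270)*8),round((uv[1]-160)*600/90))
for n,x,y,z in(('tl',.07,-.033,.04),('tr',.07,.033,.04),('bl',.07,-.033,0),('br',.07,.033,0)): print(n,crop(proj('scene',p-[0,0,.1769]+x*X+y*Y+[0,0,z])))
for n,x,y,z in(('Ltl',.075,-.04,.044),('Ltr',.075,.04,.044),('Lbl',.075,-.04,0),('Lbr',.075,.04,0),('dowel',.05,0,.07)): print(n,crop(proj('scene',np.array([.504,.0468,0])+x*X+y*Y+[0,0,z])))
E
```

```text
time_s: 15.88
position: [0.5057, 0.0443, 0.2566]
tool_rot: [[0.0, -0.984, 0.179], [-0.0, 0.179, 0.984], [-1.0, -0.0, -0.0]]
ft_force: [-0.6, 0.2, -3.5]
grip_width: 0.0647
t 15.88 p [0.5057 0.0443 0.2566] jawdir 79.72 turn units -0.01 shift units AFTER turn [0.32, 0.07, 0.07] F [-0.6  0.2 -3.5] w 0.0647 tilt [ 0.0003 -0.0001]
tl (258, 328)
tr (448, 349)
bl (261, 392)
br (447, 414)
Ltl (249, 451)
Ltr (470, 477)
Lbl (253, 516)
Lbr (468, 542)
dowel (372, 380)
```

View pics/c9.png

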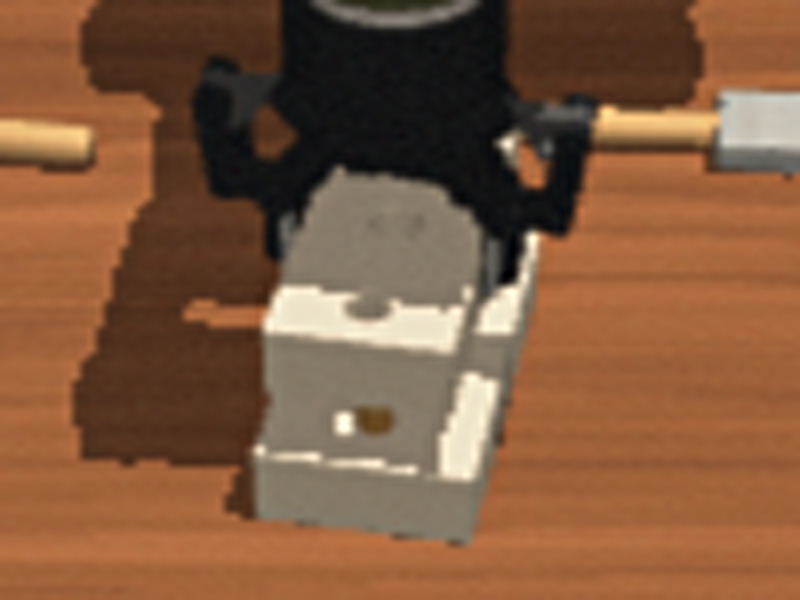

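The picture shows the upper half, with its front top edge at crop (262,332)–(455,352), hovering over the lower half at crop (258,447)–(477,482). The wide dowel is right under the wide hole, and the residual offsets agree to under 1 mm. Fine alignment next, then lowering.

```bash
python3 -m inch '[[1,[0,0.04,0.04],0],[1,[0,0.03,0.04],0],[1,[0.05,0,0],0],[1,[0.05,0,0],0],[1,[0,0,0],0],[1,[0,0,0],0],[1,[0,0,0],0],[1,[0,0,0],0]]' 100
python3 go.py .504 .047 .2469 -10.25
```

```text
time_s: 16.6
position: [0.504, 0.0475, 0.2536]
tool_rot: [[0.0, -0.984, 0.178], [-0.0, 0.178, 0.984], [-1.0, -0.0, 0.0]]
ft_force: [-0.3, 0.3, -3.2]
grip_width: 0.0646
t 16.6 p [0.504  0.0475 0.2536] jawdir 79.75 turn units 0.0 shift units AFTER turn [0.22, -0.0, -0.02] F [-0.3  0.3 -3.2] w 0.0646 tilt [ 0.0001 -0.    ]
```

```bash
python3 -m inch '[[1,[0.08,0,-0.01],0],[1,[0.08,0,0],0],[1,[0.08,0,0],0],[1,[0.05,0,0],0],[1,[0,0,0],0],[1,[0,0,0],0],[1,[0,0,0],0],[1,[0,0,0],0]]' 100
python3 go.py .504 .047 .2209 -10.25
```

```text
time_s: 17.27
position: [0.5039, 0.0472, 0.2449]
tool_rot: [[0.0, -0.984, 0.178], [-0.0, 0.178, 0.984], [-1.0, -0.0, 0.0]]
ft_force: [-0.5, -0.4, -3.2]
grip_width: 0.0645
t 17.27 p [0.5039 0.0472 0.2449] jawdir 79.75 turn units 0.0 shift units AFTER turn [0.8, -0.0, -0.01] F [-0.5 -0.4 -3.2] w 0.0645 tilt [ 0.0002 -0.    ]
```

```bash
python3 -m inch '[[1,[0.05,0,0],0],[1,[0.05,0,0],0],[1,[0.05,0,0],0],[1,[0.05,0,0],0],[1,[0.03,0,0],0],[1,[0,0,0],0],[1,[0,0,0],0],[1,[0,0,0],0]]' 100
python3 go.py .504 .047 .2209 -10.25
```

```text
time_s: 17.93
position: [0.5039, 0.0472, 0.238]
tool_rot: [[0.0, -0.984, 0.178], [0.0, 0.178, 0.984], [-1.0, -0.0, 0.0]]
ft_force: [-0.9, 0.2, -2.4]
grip_width: 0.0644
t 17.93 p [0.5039 0.0472 0.238 ] jawdir 79.75 turn units 0.0 shift units AFTER turn [0.57, -0.0, -0.01] F [-0.9  0.2 -2.4] w 0.0644 tilt [0.0001 0.    ]
```

It's past the tapers with almost no side force, so I'll continue.

```bash
python3 -m inch '[[1,[0.06,0,0],0],[1,[0.06,0,0],0],[1,[0.06,0,0],0],[1,[0.06,0,0],0],[1,[0.05,0,0],0],[1,[0,0,0],0],[1,[0,0,0],0],[1,[0,0,0],0]]' 100
python3 go.py .504 .047 .2209 -10.25
python3 -m inch '[[1,[0.05,0,0],0],[1,[0.05,0,0],0],[1,[0.05,0,0],0],[1,[0.04,0,0],0],[1,[0,0,0],0],[1,[0,0,0],0],[1,[0,0,0],0],[1,[0,0,0],0]]' 100
python3 go.py .504 .047 .2209 -10.25
```

```text
time_s: 18.6
position: [0.5039, 0.0472, 0.2292]
tool_rot: [[-0.0, -0.984, 0.178], [0.0, 0.178, 0.984], [-1.0, 0.0, -0.0]]
ft_force: [0.0, 0.3, -3.6]
grip_width: 0.0645
t 18.6 p [0.5039 0.0472 0.2292] jawdir 79.75 turn units 0.0 shift units AFTER turn [0.28, -0.01, -0.01] F [ 0.   0.3 -3.6] w 0.0645 tilt [-0.0001  0.    ]
time_s: 19.27
position: [0.5039, 0.0472, 0.2236]
tool_rot: [[0.0, -0.984, 0.178], [-0.0, 0.178, 0.984], [-1.0, -0.0, -0.0]]
ft_force: [-0.3, 0.0, -2.7]
grip_width: 0.0644
t 19.27 p [0.5039 0.0472 0.2236] jawdir 79.75 turn units 0.0 shift units AFTER turn [0.09, -0.01, -0.01] F [-0.3  0.  -2.7] w 0.0644 tilt [ 0. -0.]
```

Now I'll creep the last couple of millimetres until contact.

```bash
python3 -m inch '[[1,[0.02,0,0],0],[1,[0.02,0,0],0],[1,[0.02,0,0],0],[1,[0,0,0],0],[1,[0,0,0],0],[1,[0,0,0],0],[1,[0,0,0],0],[1,[0,0,0],0]]' 100
python3 go.py .504 .047 .2209 -10.25
python3 -m inch '[[1,[0.01,0,0],0],[1,[0.01,0,0],0],[1,[0.01,0,0],0],[1,[0,0,0],0],[1,[0,0,0],0],[1,[0,0,0],0],[1,[0,0,0],0],[1,[0,0,0],0]]' 100
python3 go.py .504 .047 .2209 -10.25
```

```text
time_s: 19.93
position: [0.5039, 0.0472, 0.2217]
tool_rot: [[-0.0, -0.984, 0.178], [-0.0, 0.178, 0.984], [-1.0, 0.0, -0.0]]
ft_force: [-0.7, -0.5, -4.0]
grip_width: 0.065
t 19.93 p [0.5039 0.0472 0.2217] jawdir 79.75 turn units 0.0 shift units AFTER turn [0.03, -0.01, -0.01] F [-0.7 -0.5 -4. ] w 0.065 tilt [-0. -0.]
time_s: 20.6
position: [0.5039, 0.0472, 0.2209]
tool_rot: [[0.0, -0.984, 0.178], [-0.0, 0.178, 0.984], [-1.0, -0.0, -0.0]]
ft_force: [-1.1, -0.2, -1.2]
grip_width: 0.0645
t 20.6 p [0.5039 0.0472 0.2209] jawdir 79.75 turn units 0.0 shift units AFTER turn [-0.0, -0.01, -0.0] F [-1.1 -0.2 -1.2] w 0.0645 tilt [ 0.0001 -0.    ]
```

```bash
python3 -m inch '[[1,[0.01,0,0],0],[1,[0,0,0],0],[1,[0,0,0],0],[1,[0,0,0],0],[1,[0,0,0],0],[1,[0,0,0],0],[1,[0,0,0],0],[1,[0,0,0],0]]' 100
python3 go.py .504 .047 .2209 -10.25
python3 -m inch '[[1,[0.01,0,0],0],[1,[0,0,0],0],[1,[0,0,0],0],[1,[0,0,0],0],[1,[0,0,0],0],[1,[0,0,0],0],[1,[0,0,0],0],[1,[0,0,0],0]]' 100
python3 go.py .504 .047 .2209 -10.25
```

```text
time_s: 21.27
position: [0.5038, 0.0472, 0.2208]
tool_rot: [[0.0, -0.984, 0.178], [-0.0, 0.178, 0.984], [-1.0, -0.0, -0.0]]
ft_force: [-1.5, 0.8, 5.3]
grip_width: 0.0648
t 21.27 p [0.5038 0.0472 0.2208] jawdir 79.76 turn units 0.0 shift units AFTER turn [-0.0, -0.01, -0.01] F [-1.5  0.8  5.3] w 0.0648 tilt [ 0.0002 -0.0001]
time_s: 21.93
position: [0.5038, 0.0472, 0.2208]
tool_rot: [[0.0, -0.984, 0.178], [-0.0, 0.178, 0.984], [-1.0, -0.001, -0.0]]
ft_force: [-3.5, 0.2, 8.3]
grip_width: 0.0646
t 21.93 p [0.5038 0.0472 0.2208] jawdir 79.76 turn units 0.0 shift units AFTER turn [-0.0, -0.01, -0.01] F [-3.5  0.2  8.3] w 0.0646 tilt [ 0.0005 -0.0002]
```

Contact is at TCP z = 0.2208, the predicted flush height being 0.2209. I'll build up the push.

```bash
python3 -m inch '[[1,[0.01,0.005,0],0],[1,[0.005,0,0],0],[1,[0,0,0],0],[1,[0,0,0],0],[1,[0,0,0],0],[1,[0,0,0],0],[1,[0,0,0],0],[1,[0,0,0],0]]' 100
python3 go.py .504 .047 .2209 -10.25
python3 - <<'E'
import cv2,numpy as np
from h import *
from rig import env
s=optics.get_image('scene')[:,:,::-1];f=[]
cv2.imwrite("pics/s10.png",s)
cv2.imwrite("pics/c10.png",cv2.resize(s[160:250,270:370],(800,600),interpolation=cv2.INTER_CUBIC))
o=env.observe();print(o['ft_force'],o['wrist_torque'])
E
```

```text
time_s: 22.6
position: [0.5037, 0.0472, 0.2208]
tool_rot: [[0.001, -0.984, 0.178], [-0.0, 0.178, 0.984], [-1.0, -0.001, -0.0]]
ft_force: [-5.2, 0.9, 13.4]
grip_width: 0.0645
t 22.6 p [0.5037 0.0472 0.2208] jawdir 79.76 turn units 0.0 shift units AFTER turn [-0.0, -0.01, -0.01] F [-5.2  0.9 13.4] w 0.0645 tilt [ 0.0012 -0.0004]
[-5.00744056  0.7554845  14.03885919] [-0.29864902  0.83808979 -0.10699968]
```

View pics/c10.png

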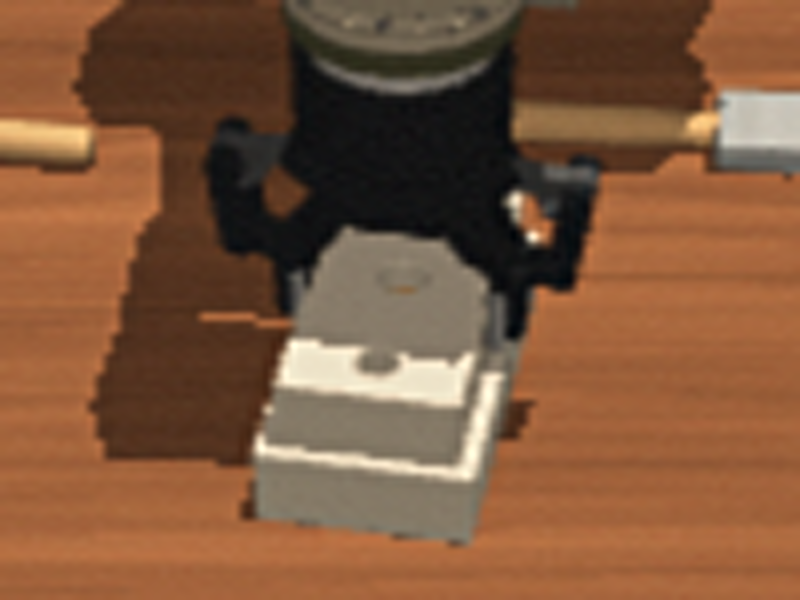

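```bash
python3 -m inch '[[1,[0.003,0.015,0],0],[1,[0,0,0],0],[1,[0,0,0],0],[1,[0,0,0],0],[1,[0,0,0],0],[1,[0,0,0],0],[1,[0,0,0],0],[1,[0,0,0],0]]' 100
python3 go.py .504 .047 .2209 -10.25
python3 -m inch '[[1,[0,0,0],0],[1,[0,0,0],0],[1,[0,0,0],0],[1,[0,0,0],0],[1,[0,0,0],0],[1,[0,0,0],0],[1,[0,0,0],0],[1,[0,0,0],0]]' 100
```

```text
time_s: 23.32
position: [0.5035, 0.0473, 0.2208]
tool_rot: [[0.002, -0.984, 0.178], [-0.0, 0.178, 0.984], [-1.0, -0.002, -0.0]]
ft_force: [-3.1, 1.1, 12.8]
grip_width: 0.0647
t 23.32 p [0.5035 0.0473 0.2208] jawdir 79.76 turn units 0.0 shift units AFTER turn [-0.0, -0.02, -0.01] F [-3.1  1.1 12.8] w 0.0647 tilt [ 0.0022 -0.0005]
time_s: 23.98
position: [0.5035, 0.0473, 0.2208]
tool_rot: [[0.002, -0.984, 0.178], [-0.0, 0.178, 0.984], [-1.0, -0.002, -0.0]]
ft_force: [-3.2, 0.6, 12.4]
grip_width: 0.0646
```

```bash
python3 -m inch '[[1,[0.007,0,0],0],[1,[0,0,0],0],[1,[0,0,0],0],[1,[0,0,0],0],[1,[0,0,0],0],[1,[0,0,0],0],[1,[0,0,0],0],[1,[0,0,0],0]]' 100
python3 -m inch '[[1,[0,0,0],0],[1,[0,0,0],0],[1,[0,0,0],0],[1,[0,0,0],0],[1,[0,0,0],0],[1,[0,0,0],0],[1,[0,0,0],0],[1,[0,0,0],0]]' 100
python3 - <<'E'
import cv2,numpy as np
from h import *
s=optics.get_image('scene')[:,:,::-1];t=optics.get_image('top')[:,:,::-1]
cv2.imwrite("pics/s11.png",s)
cv2.imwrite("pics/c11.png",np.hstack([s[:,:400],cv2.resize(s[180:250,285:355],(400,400),interpolation=cv2.INTER_CUBIC)]))
E
```

```text
time_s: 24.65
position: [0.5035, 0.0473, 0.2208]
tool_rot: [[0.002, -0.984, 0.178], [-0.001, 0.178, 0.984], [-1.0, -0.002, -0.0]]
ft_force: [-3.1, 1.1, 16.1]
grip_width: 0.0647
time_s: 25.32
position: [0.5035, 0.0473, 0.2208]
tool_rot: [[0.002, -0.984, 0.178], [-0.001, 0.178, 0.984], [-1.0, -0.002, -0.0]]
ft_force: [-3.4, 0.6, 15.8]
grip_width: 0.0647
```

View pics/c11.png

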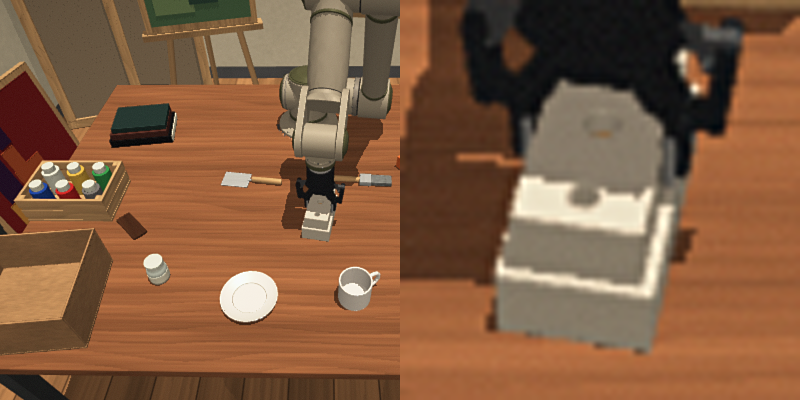

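The pair is closed with the push steady at about 15–16 N. The upper half sits flush on the lower one, and the bystanders in view are untouched. Handing in.

```bash
python3 -c "
from rig import env
o=env.observe();print(o['time_s'],o['ft_force'],o['position']);print(env.close_job())"
```

```text
25.4167 [-3.26235427  0.68734294 15.52266246] [0.50350602 0.04728897 0.22080402]
the job is handed in; nothing more can be done
None
```

The mould is closed over the small cup, and the job was handed in at 25.4 s with the gripper still holding and pushing down at 15.5 N. I stood the cup upright in the white lower half's pocket and let go. Then I fitted the upper half over both dowels, thick dowel in the wide hole.

**Last checks:**
- **Closure:** contact came at TCP height 0.2208 m, against 0.2209 m predicted for flush. The last picture shows the faces together at the front and right, with the dowel visible inside the wide hole. The far side is hidden by the gripper, so there I rely on the height and a tool tilt of about 0.1°.
- **Push:** the reading held between 15.5 and 16.1 N over the last second. A sideways force of about 3 N remained; I reduced it from 5 N but did not remove it.
- **Cup:** it was upright and centred when last seen. The closed mould now hides it, and nothing resisted during closing.
- **Other things:** I did not touch any of them, and those in the last picture looked unmoved. I did not check the ones outside that crop again.

The two cameras disagreed by about 2.5 mm in x. I used the scene camera, corrected by about 0.8 mm, because it agreed with the arm. I also turned the wrist the wrong way once on the way to the upper half and corrected it with nothing touched.

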